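# Open the wash-corner gate valve and back it off

## Robot

A 7-joint arm with a two-finger parallel gripper is mounted at the origin on the work surface. World frame = base frame: x ahead of the robot, y to its left, z up, the work surface at z = 0. Lengths are in mm, angles in rad, forces in N, time in s.
With the tool pointing down it reaches from about 400 to 925 mm from the base axis. Payload 4.1 kg.
Tool frame: the origin (TCP) lies at the very end of the fingers, on their centre line; the grasp point (between the pads) lies 19 mm behind it (robot.grip_point_offset is the distance from the TCP to the grasp point, in mm); y points along the fingers, x is the direction in which the jaws open and shut, and the axes are right-handed (so a half turn about y gives the same grasp; the last joint's range is limited). The gripper opens to 85 mm and grips with 20 to 120 N. Pads are 22 mm wide; open, the fingers measure 114 mm over their backs; the gripper's body (76 mm by 85 mm) begins 54 mm behind the grasp point. The pads swing forward as they close: fully open they stand 13 mm farther back than shut.
Start: joints at [-1.436, 0.398, 0.045, 1.537, -0.019, 1.207, -0.051], TCP at [150.565, 632.356, 231.347] pointing down, gripper open.
Joint ranges: [-2.82, 2.82], [-0.49, 2.23], [-1.37, 1.46], [0, 2.46], [-1.36, 4.5], [0.23, 2], [-2.94, 2.94]. Speed limits (rad/s): [2.57, 2.57, 3.14, 3.14, 3.14, 3.14, 3.14].

## Interface

Orientations are given as a rotation vector (axis times angle).
In Python, from cell import robot, cams gives the robot as it stands.
- The arm moves only by the shell command python3 -m handwheel 'ROWS'. ROWS is JSON, a list that holds one entry, the list of rows, each a list of 5 numbers: the closure, from -1 (fully open) to 1 (shut), then the shift along the world's x, y, z in mm, then the turn about the world's z in rad. In form: [[[claw, dx, dy, dz, spin], ...]]. A call has 1 to 5 rows; each row is the pose to reach, as a shift and turn from the pose measured when the call began; what a row does not reach only later rows make up. A row lasts 1/8 s, in which the tool goes at most 62.5 mm and 10.7 degrees, less where a joint would pass 70% of its speed; a pose out of reach is approached as far as the arm can. A call with a gripper value outside its range is refused whole. The fingers move at their own pace and stop on an object; the grip force is fixed at half the most. Time passes only in rows, so rows that repeat a pose let the fingers close. It gives the time, the measured TCP pose, the force and the opening at its end, in the units of the state.
- robot.sense(): the state, without advancing time (a new reading comes with each control period).
- cams.camera(name): name is "scene" or "top" or "wrist"; returns a dict with "pixels" (384x512x3 uint8, blue, green, red), "camera_matrix" (3x3 intrinsics, pixels), "rvec" (rotation vector, rad) and "tvec" (3), from world to camera coordinates, as OpenCV has them. Camera axes: x right, y down, z forward; pixel columns grow to the right and rows downward; lengths in mm; the calibration is good to about 2 mm. The wrist camera is an equidistant fisheye: a pixel r from the principal point sees the ray r / f radians off the axis. A picture is of the moment at which its call begins. There is no depth.
- robot.sign_off(): hands the job in, once; it reports no verdict.
The state is a dict: "time": time; "joints": joint angles; "qvel": joint speeds; "effort": joint torques, N m; "eef_pos": TCP position; "ee_rot": TCP orientation; "contact_force": force on the tool from outside, world axes, zero at the start; "wrist_torque": the same for the moment, N m; "finger_gap": finger opening in mm.
Only numpy, scipy, OpenCV 4.12 (cv2) and the standard library are available. Lean on these libraries where they do the work, as an engineer would, in place of code of your own. Each camera call takes 0.05 s, during which the arm holds its last target. There are 200 camera calls.

## Task

Open the water valve that has the larger handwheel: crank the wheel anticlockwise, as seen looking down onto it, for as many turns as it takes until you feel it come up against its stop, then turn it back clockwise a quarter turn so that it cannot seize, and let go. Leave the valve with the smaller wheel as it is, and do not push the other things on the bench about.

Things in the scene. Friction and masses are not known exactly. Their poses are not given: they have to be found in the camera images.
- large_wheel (a joint): The larger handwheel: dark steel, three spokes, 133 mm across, rim bar 13 mm thick. Value: rad turned from shut; grows anticlockwise (looking down the stem onto the wheel) up to a hard stop at 15.71 (two and a half turns, fully open). It starts 1.6 to 2.4 turns short of the stop. It takes 3 to 4 N at the handle and stays where it is left; it does not rise.
- large_stand: Stand of the larger valve, fixed: steel base 270 x 150 x 12 mm, pipe, brass valve, and over them a wire glass-drying rack with tumblers. Origin on the table right under the wheel's centre; its -x is the front. The rack's front bar is 386 mm above the table, at x = +44 mm: a vertical tool following the handle round strikes it, one leaning like the stem (25 degrees) does not. The smaller valve's stand is alike.
- large_hub (a point): Centre of the larger wheel in the plane of its rim, 180 mm above the table. z runs along the stem out of the wheel, away from the valve: it leans 25 degrees from vertical, towards the front of the stand (the robot's side). x points from the centre to the crank handle and turns with the wheel; at joint value 0 the handle is at the top of the wheel, under the rack's front bar, at the stop it is at the bottom, nearest the front.
- large_grip (a point): Middle of the larger wheel's crank handle: a black round plastic spinner, 22 mm in diameter, parallel to the stem, 60 mm from the wheel's axis. The spinner reaches from 8 to 70 mm above the rim's plane; this point is 40 mm above it. The spinner turns freely on its pin, so the hand can keep one orientation all the way round. Axes as those of large_hub.
- small_wheel (a joint): The smaller handwheel, 78 mm across, on the other stand, of the same make and lean; angle in rad, to be left alone.
- small_grip (a point): Middle of the smaller wheel's crank handle (16 mm in diameter, 34 mm from the axis, 8 to 40 mm above the rim), to be left where it is.
- beaker: Loose glass beaker, 48 mm across, 65 mm high, standing on the larger valve's base beside the pipe under the rack; origin under its centre. To be left.
- tub: Loose open white plastic tub 110 x 150 x 55 mm with a yellow-orange apple in it; origin under its centre. To be left.
- apple: Loose yellow-orange apple, 72 mm across, 60 mm high; origin at its foot. To be left.
- tester: Loose black hand-held tester 140 x 62 x 26 mm; origin under its centre. To be left.
- jar: Loose jar, 60 mm across, 80 mm high; origin under its centre. To be left.
- flask: Loose amber bottle, 64 mm across, 170 mm high; origin under its centre. To be left.
- brush: Loose brush lying on the bench; to be left.

How it is judged (in metres and radians):
On the way:
1. the larger wheel has been cranked anticlockwise up to its stop (within 0.12 rad) (value of joint large_wheel above 15.588 rad), for 0.1 s.
At the end, for the whole second after the job is handed in: The larger wheel rests a quarter turn (90 degrees, give or take 24) back from its stop, that is with its angle between 13.72 and 14.56 rad; the smaller wheel's handle is within 15 mm of where it was (value of joint large_wheel between 13.717 and 14.557 rad and velocity of joint large_wheel between -0.1 and 0.1 rad/s and distance of small_grip from where it was at the start of the episode below 0.015 m); the robot touches nothing.
It fails at once if the smaller wheel is turned (its handle moves more than 15 mm) (distance of small_grip from where it was at the start of the episode above 0.015 m).
It fails at once if one of the loose things on the bench is pushed more than 40 mm or knocked over (distance of any of beaker, tub, apple, tester, jar, flask, brush from where it was at the start of the episode above 0.04 m or angle between any of beaker, jar, flask's own z axis and vertical above 0.6 rad).
It also fails if it takes over 69 s, if anything falls off the work surface, if the arm or the gripper's body presses on something with over 40 N, if the wrist force passes 120 N, or if a joint passes its speed limit or range.

## Working session

There is one attempt and no reset: what is moved stays moved. The work goes in short steps, Python scripts to look and compute and a shell command to move; the robot and the scene stay as the last step left them, time stands still between calls to the robot, and variables do not carry over. Pictures are saved under pics/ and viewed, about 8 in all and at most 12, crops included, and the job is handed in when it is done.

```bash
ls; mkdir -p pics
python3 - <<'E'
from cell import robot,cams
import cv2
s=robot.sense(); print(s)
for n in("scene","top"):
    c=cams.camera(n); cv2.imwrite(f"pics/{n}0.png",c["pixels"]); print(n,c["camera_matrix"],c["rvec"],c["tvec"])
E
```

```text
pics
{'time': 0.0, 'joints': array([-1.43601651,  0.39918514,  0.04504091,  1.53788941, -0.01867492,
        1.20690239, -0.05071089]), 'qvel': array([ 0.00052633,  0.00068702,  0.00087781,  0.00066022,  0.00029842,
       -0.00077399,  0.0007542 ]), 'effort': array([ 8.87360534e-05, -4.75146604e+01,  1.36457607e+00, -2.54211581e+01,
        1.15464130e-02,  9.73286515e-03, -1.91428633e-06]), 'eef_pos': array([150.41954969, 631.69795414, 230.26386573]), 'ee_rot': array([-1.31209251, -1.03435604,  1.03675402]), 'contact_force': array([-0.83255301,  0.99033736,  0.52513574]), 'wrist_torque': array([ 0.0730329 , -0.00162537,  0.00470226]), 'finger_gap': 85.29678958201576}
scene [[391.51920196   0.         255.4517252 ]
 [  0.         391.51920196 188.21749473]
 [  0.           0.           1.        ]] [ 0.79274858  2.55704821 -1.15863552] [ 482.14320878  -93.18282691 1655.36289566]
top [[478.10873874   0.         255.11266429]
 [  0.         478.10873874 196.36739285]
 [  0.           0.           1.        ]] [ 2.16679743 -2.12638939  0.15564373] [ -28.58620479  557.44508197 1757.11430165]
```

View pics/scene0.png

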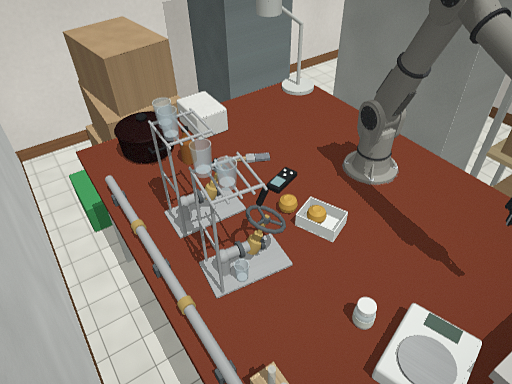

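View pics/top0.png

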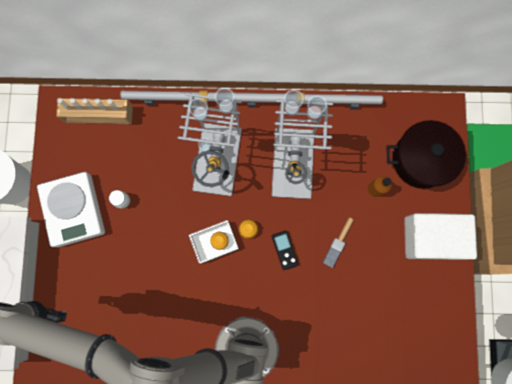

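The scene view shows both stands, with the large wheel near (266,219). In the top view the large wheel is near (211,168) and the small one near (296,170). I'll enlarge both.

Run:
```python
import cv2,numpy as np
from scipy.spatial.transform import Rotation as R
a=cv2.imread("pics/top0.png")[85:205,170:250]; b=cv2.imread("pics/scene0.png")[130:300,180:300]
a=cv2.resize(a,(400,600),interpolation=cv2.INTER_CUBIC); b=cv2.resize(b,(400,567),interpolation=cv2.INTER_CUBIC)
o=np.zeros((600,800,3),np.uint8); o[:,:400]=a;o[:567,400:]=b; cv2.imwrite("pics/c1.png",o)
print(R.from_rotvec([-1.31209251, -1.03435604,  1.03675402]).as_matrix().round(3))
```

```text
[[ 0.232 -0.    -0.973]
 [ 0.973 -0.002  0.232]
 [-0.002 -1.    -0.   ]]
```

View pics/c1.png

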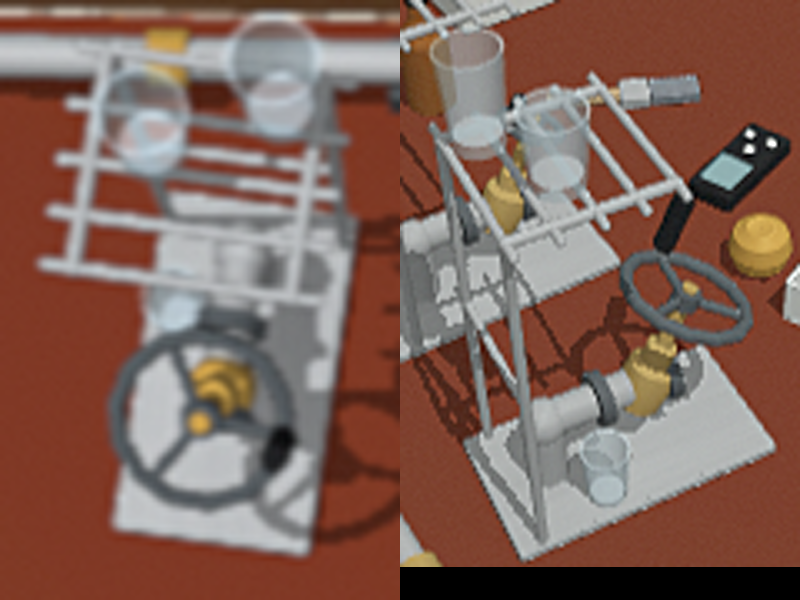

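The top view puts the hub at about (210,169), with the handle on the right (robot -y) side of the wheel. The rack cantilevers forward from rear posts only. Next I'll fit the stand pose and wheel angle.

```bash
cat > h.py <<'E'
import cv2,numpy as np
from cell import robot,cams
from scipy.optimize import least_squares
from scipy.spatial.transform import Rotation as R
t=np.radians(25)
def stand(p,q): # local->world
    c,s=np.cos(p[2]),np.sin(p[2]); return np.array([p[0]+c*q[0]-s*q[1],p[1]+s*q[0]+c*q[1],q[2]])
def handle(p,th,h,r=60): # th: 0 top, grows ccw
    u=np.array([np.cos(t),0,np.sin(t)]); n=np.array([-np.sin(t),0,np.cos(t)])
    return stand(p,np.array([0,0,180])+r*(np.cos(th)*u+np.sin(th)*np.array([0,1,0]))+h*n)
def proj(c,P): return cv2.projectPoints(np.array([P],float),c["rvec"],c["tvec"],c["camera_matrix"],None)[0].ravel()
E
python3 - <<'E'
from h import *
T=cams.camera("top");S=cams.camera("scene")
tp=lambda u,v:np.array([170+u/5,85+v/5]); sp=lambda u,v:np.array([180+(u-400)/3.3333,130+v/3.3333])
def f(p):
    e=[]
    H=np.array([p[0],p[1],180])
    e+=list(proj(T,H)-tp(203,419)); e+=list(proj(S,H)-sp(688,304))
    e+=list(proj(T,handle(p,p[3],66))-tp(284,437)); e+=list(proj(S,handle(p,p[3],70))-sp(683,196)); e+=list(proj(S,handle(p,p[3],8))-sp(663,248))
    for y,pt in((75,(113,528)),(-75,(308,553))): e+=list(proj(T,stand(p,[p[4],y,12]))-tp(*pt))
    for y,pt in((75,(158,225)),(-75,(348,235))):pass
    e+=list(.7*(proj(T,stand(p,[44,p[5],386]))-tp(40,265)))+list(.7*(proj(T,stand(p,[44,p[6],386]))-tp(318,300)))
    return e
r=least_squares(f,[600,150,0,-1.7,-100,100,-100],loss='soft_l1'); print(r.x.round(3)); print(np.array(f(r.x)).round(1))
E
```

```text
[ 6.33115e+02  1.41610e+02 -9.90000e-02 -1.53900e+00 -6.17790e+01
  8.57640e+01 -8.71270e+01]
[-0.7 -0.3 -0.  -3.1 -1.9  2.1 -0.3 -0.9 -1.5 -0.3 -0.2  0.2 -0.3 -0.3
  0.  -0.1  0.1 -0.5]
```

Fit: hub at about (633,142), yaw -0.1, with the handle on the -y side (about 1.75 turns to the stop). The tool can't tilt. So I'll leave the jaws open, line them up with the stand's x axis, and push the spinner with the far finger. That keeps the gripper body in front of the rack bar.

```bash
cat >> h.py <<'E'
P=np.array([633,141.6,-0.099])
def tcp(phi,h=45,r=60,cap=32,p=P,fing=50,dz=13):
    q=handle([0,0,0],phi,h,r); q[0]=min(q[0],cap); q=q-[fing,0,dz]; return stand(p,q)
def rows(phis,**k):
    s=robot.sense(); M=R.from_rotvec(s["ee_rot"]).as_matrix(); a=np.arctan2(M[1,0],M[0,0])
    w=P[2]-a; w=(w+np.pi/2)%np.pi-np.pi/2
    print("t",round(s["time"],2),"pos",s["eef_pos"].round(),"F",s["contact_force"].round(1),"spin left",round(w,3),"tilt",M[2].round(2))
    print([[round(float(v)) for v in tcp(f,**k)-s["eef_pos"]] for f in phis])
E
python3 -m handwheel '[[[-1,0,0,40,-0.15],[-1,40,-20,80,-0.3],[-1,80,-65,90,-0.48],[-1,120,-110,90,-0.66],[-1,160,-155,90,-0.84]]]'
python3 -m handwheel '[[[-1,35,-45,0,-0.15],[-1,70,-90,0,-0.3],[-1,105,-135,0,-0.45],[-1,140,-180,0,-0.6],[-1,170,-225,0,-0.6]]]'
python3 -c "
from h import *
rows([-2.4])"
```

```text
time: 0.82
eef_pos: [311.7, 475.3, 320.8]
ee_rot: [-1.536, -0.384, 0.386]
contact_force: [0.9, 1.0, 0.4]
finger_gap: 85.7
time: 1.45
eef_pos: [482.6, 248.6, 320.8]
ee_rot: [-1.569, 0.087, -0.086]
contact_force: [0.6, -0.3, -0.5]
finger_gap: 85.6
t 1.45 pos [483. 249. 321.] F [ 0.6 -0.3 -0.5] spin left 0.011 tilt [-0. -1.  0.]
[[38, -137, -132]]
```

```bash
python3 -m handwheel '[[[-1,10,-50,0,0],[-1,20,-100,0,0.01],[-1,38,-137,-40,0.01],[-1,38,-137,-90,0.01],[-1,38,-137,-90,0.01]]]'
python3 - <<'E'
from h import *
rows([-2.4])
T=cams.camera("top")["pixels"][85:205,170:250];S=cams.camera("scene")["pixels"][130:300,180:300]
o=np.zeros((600,800,3),np.uint8); o[:,:400]=cv2.resize(T,(400,600),interpolation=2);o[:567,400:]=cv2.resize(S,(400,567),interpolation=2); cv2.imwrite("pics/c2.png",o)
E
```

```text
time: 2.08
eef_pos: [517.6, 110.8, 227.6]
ee_rot: [-1.572, 0.086, -0.073]
contact_force: [0.9, 0.7, -0.5]
finger_gap: 85.3
t 2.08 pos [518. 111. 228.] F [ 0.9  0.7 -0.5] spin left 0.002 tilt [-0.01 -1.   -0.  ]
[[3, 1, -39]]
```

View pics/c2.png

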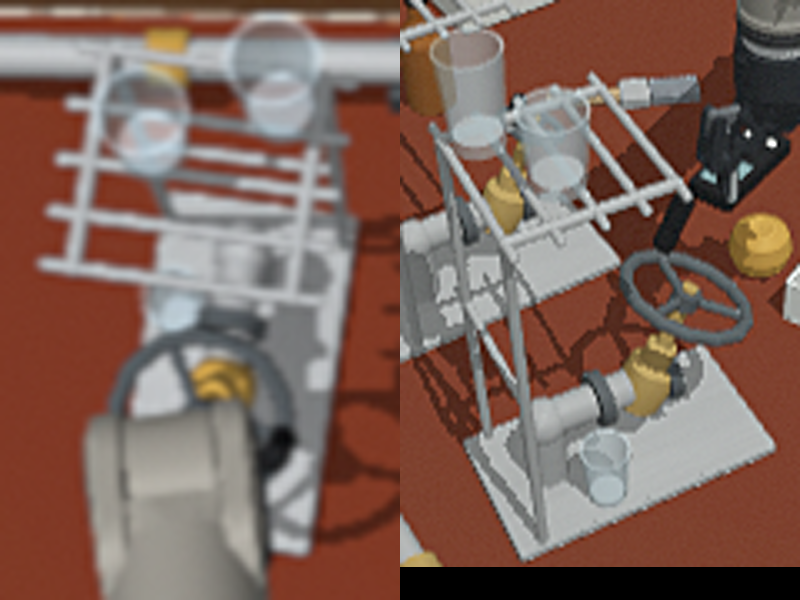

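The far finger is now just in front of the handle, and nothing touches. I'll check its tip against the model and lower it.

```bash
python3 - <<'E'
from h import *
S=cams.camera("scene");T=cams.camera("top");s=robot.sense();M=R.from_rotvec(s["ee_rot"]).as_matrix()
for d in(0,13):
  for w in(50,-50):
    u=proj(S,s["eef_pos"]+w*M[:,0]-d*M[:,1]); print(d,w,400+(u[0]-180)*3.333,(u[1]-130)*3.333)
print(T["rvec"].shape)
C=-cv2.Rodrigues(T["rvec"])[0].T@np.ravel(T["tvec"]); d=cv2.Rodrigues(T["rvec"])[0].T@np.linalg.inv(T["camera_matrix"])@[205,166,1]
for z in(420,500): print((C+d*(z-C[2])/d[2]).round())
E
python3 -m handwheel '[[[-1,2,1,-20,0],[-1,2,1,-40,0],[-1,2,1,-40,0]]]'
python3 -c "
from h import *
rows([-2.4,-2.2,-2,-1.8,-1.6,-1.4])"
```

```text
0 50 721.2932107187836 204.1328305603755
0 -50 812.364705454628 169.52250046029346
13 50 721.5617008888312 193.51824404633632
13 -50 813.2638871223473 158.96559127698038
(3,)
[591. 133. 420.]
[575. 124. 500.]
time: 2.65
eef_pos: [524.0, 114.4, 193.5]
ee_rot: [-1.567, 0.074, -0.079]
contact_force: [0.5, -0.9, 1.1]
finger_gap: 85.4
t 2.65 pos [524. 114. 194.] F [ 0.5 -0.9  1.1] spin left -0.002 tilt [ 0. -1.  0.]
[[-4, -2, -4], [4, -11, -1], [12, -18, 4], [22, -23, 8], [33, -26, 14], [44, -26, 19]]
```

```bash
python3 -m handwheel '[[[-1,4,-11,-1,0],[-1,12,-18,4,0],[-1,22,-23,8,0],[-1,33,-26,14,0],[-1,44,-26,19,0]]]'
python3 -c "
from h import *
rows([-1.2,-1,-.8,-.6,-.4,-.2])"
```

```text
time: 3.28
eef_pos: [567.2, 88.1, 212.7]
ee_rot: [-1.567, 0.077, -0.076]
contact_force: [-5.7, 1.0, -0.7]
finger_gap: 85.5
t 3.27 pos [567.  88. 213.] F [-5.7  1.  -0.7] spin left -0.001 tilt [-0. -1.  0.]
[[11, 3, 4], [21, 7, 9], [31, 14, 13], [38, 22, 16], [45, 32, 18], [47, 43, 20]]
```

```bash
python3 -m handwheel '[[[-1,11,3,4,0],[-1,21,7,9,0],[-1,31,14,13,0],[-1,38,22,16,0]]]'
python3 - <<'E'
from h import *
rows([-.4,-.2,0,.2,.4,.6,.8])
T=cams.camera("top")["pixels"][85:205,170:250];S=cams.camera("scene")["pixels"][130:300,180:300]
o=np.zeros((600,800,3),np.uint8); o[:,:400]=cv2.resize(T,(400,600),interpolation=2);o[:567,400:]=cv2.resize(S,(400,567),interpolation=2); cv2.imwrite("pics/c3.png",o)
E
```

```text
time: 3.78
eef_pos: [606.1, 109.5, 229.0]
ee_rot: [-1.568, 0.077, -0.078]
contact_force: [-2.5, -3.1, -0.9]
finger_gap: 85.4
t 3.77 pos [606. 110. 229.] F [-2.5 -3.1 -0.9] spin left -0.0 tilt [ 0. -1.  0.]
[[6, 11, 2], [8, 22, 4], [9, 34, 4], [10, 46, 4], [10, 57, 2], [6, 68, 0], [0, 78, -4]]
```

View pics/c3.png

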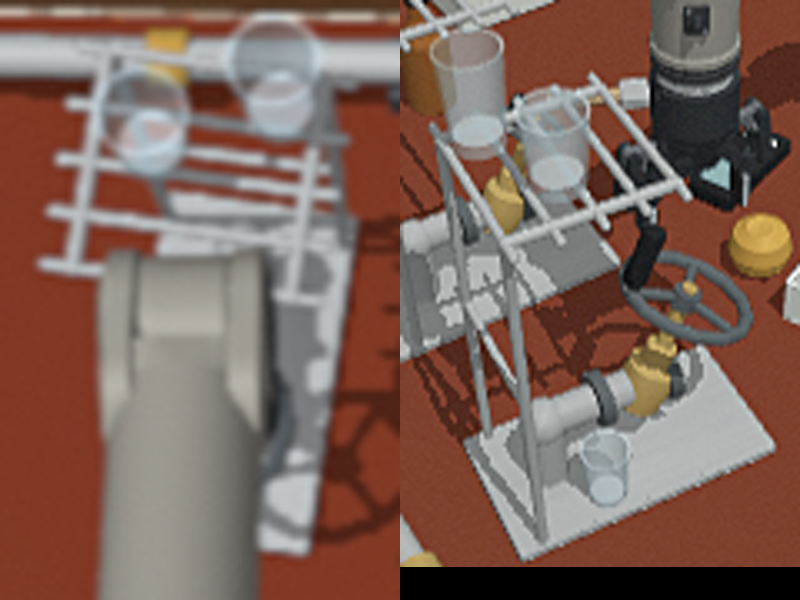

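The wheel turns as planned and the body is still ahead of the bar. I'll limit the x advance over the top.

```bash
python3 -m handwheel '[[[-1,3,11,2,0],[-1,4,22,4,0],[-1,4,34,4,0]]]'
python3 -c "
from h import *
rows([.1,.3,.5,.7,.9,1.1,1.3],cap=28)"
```

```text
time: 4.25
eef_pos: [611.0, 145.5, 232.9]
ee_rot: [-1.568, 0.074, -0.078]
contact_force: [-0.1, -5.2, -2.9]
finger_gap: 85.3
t 4.25 pos [611. 145. 233.] F [-0.1 -5.2 -2.9] spin left -0.002 tilt [ 0. -1.  0.]
[[1, 4, 0], [2, 16, -1], [3, 27, -3], [-1, 37, -6], [-8, 46, -9], [-17, 54, -14], [-27, 59, -18]]
```

```bash
python3 -m handwheel '[[[-1,1,10,0,0],[-1,2,19,-2,0],[-1,2,29,-3,0],[-1,-2,37,-6,0],[-1,-8,46,-9,0]]]'
python3 -c "
from h import *
rows([1.1,1.3,1.5,1.7,1.9,2.1],cap=28)"
```

```text
time: 4.88
eef_pos: [603.7, 193.3, 224.6]
ee_rot: [-1.565, 0.071, -0.079]
contact_force: [2.3, -1.8, 3.6]
finger_gap: 85.2
t 4.88 pos [604. 193. 225.] F [ 2.3 -1.8  3.6] spin left -0.003 tilt [ 0.01 -1.    0.  ]
[[-10, 6, -5], [-19, 11, -10], [-30, 14, -15], [-40, 15, -20], [-51, 13, -25], [-62, 9, -30]]
```

```bash
python3 -m handwheel '[[[-1,-10,6,-5,0],[-1,-19,11,-10,0],[-1,-30,14,-15,0],[-1,-40,15,-20,0],[-1,-51,13,-25,0]]]'
python3 - <<'E'
from h import *
rows([2.1,2.3,2.5,2.7,2.9,3.1,3.3])
T=cams.camera("top")["pixels"][85:205,170:250];S=cams.camera("scene")["pixels"][130:300,180:300]
o=np.zeros((600,800,3),np.uint8); o[:,:400]=cv2.resize(T,(400,600),interpolation=2);o[:567,400:]=cv2.resize(S,(400,567),interpolation=2); cv2.imwrite("pics/c4.png",o)
E
```

```text
time: 5.5
eef_pos: [552.1, 206.7, 199.4]
ee_rot: [-1.565, 0.07, -0.079]
contact_force: [3.7, 0.2, 1.5]
finger_gap: 85.4
t 5.5 pos [552. 207. 199.] F [3.7 0.2 1.5] spin left -0.004 tilt [ 0.01 -1.    0.  ]
[[-10, -4, -4], [-19, -10, -8], [-28, -18, -12], [-34, -28, -14], [-39, -39, -16], [-42, -50, -17], [-42, -62, -17]]
```

View pics/c4.png

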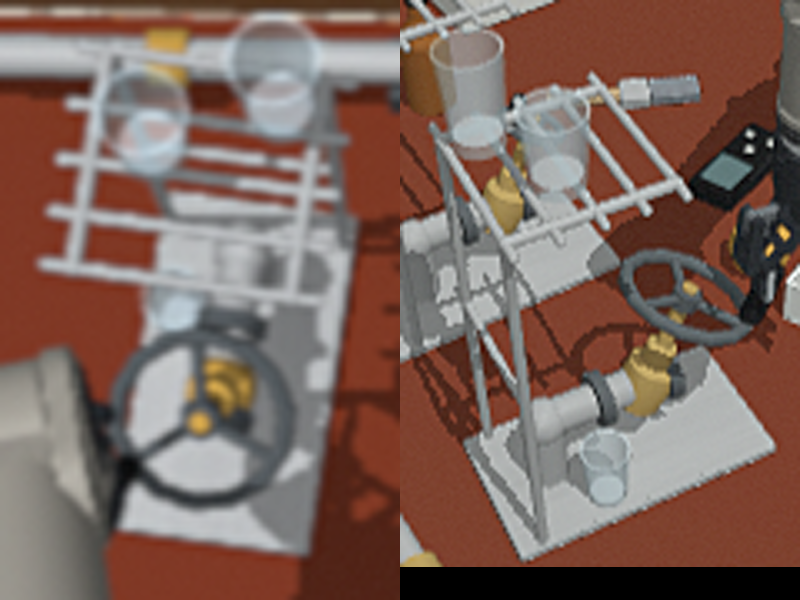

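The handle is at front left and the finger is behind it, as planned. I'll keep going.

```bash
python3 -m handwheel '[[[-1,-12,-5,-5,0],[-1,-23,-13,-10,0],[-1,-31,-23,-13,0],[-1,-37,-35,-15,0],[-1,-42,-50,-17,0]]]'
python3 -c "
from h import *
rows([3.3,3.5,3.7,3.9,4.1,4.3,4.5])"
```

```text
time: 6.22
eef_pos: [507.2, 155.8, 181.3]
ee_rot: [-1.566, 0.074, -0.074]
contact_force: [-0.6, 4.3, 1.4]
finger_gap: 85.5
t 6.22 pos [507. 156. 181.] F [-0.6  4.3  1.4] spin left -0.004 tilt [-0. -1.  0.]
[[3, -11, 1], [4, -23, 3], [8, -34, 5], [14, -44, 8], [21, -53, 12], [30, -60, 16], [40, -65, 21]]
```

```bash
python3 -m handwheel '[[[-1,3,-13,1,0],[-1,5,-27,4,0],[-1,11,-40,7,0],[-1,19,-51,11,0],[-1,30,-60,16,0]]]'
python3 -c "
from h import *
rows([4.5,4.7,4.9,5.1,5.3,5.5])"
```

```text
time: 6.85
eef_pos: [535.5, 94.0, 197.1]
ee_rot: [-1.567, 0.079, -0.071]
contact_force: [-5.3, 1.1, 2.5]
finger_gap: 85.5
t 6.85 pos [535.  94. 197.] F [-5.3  1.1  2.5] spin left -0.004 tilt [-0.01 -1.    0.  ]
[[12, -3, 5], [22, -5, 10], [33, -5, 15], [44, -3, 20], [54, 2, 25], [63, 9, 29]]
```

```bash
python3 -m handwheel '[[[-1,13,-3,5,0],[-1,26,-5,11,0],[-1,38,-4,17,0],[-1,50,0,23,0],[-1,60,7,28,0]]]'
python3 -c "
from h import *
rows([5.6,5.8,6,6.2,6.4,6.6,6.8],cap=27)"
```

```text
time: 7.48
eef_pos: [596.1, 97.9, 224.9]
ee_rot: [-1.57, 0.082, -0.073]
contact_force: [-1.5, -3.3, -2.7]
finger_gap: 85.3
t 7.47 pos [596.  98. 225.] F [-1.5 -3.3 -2.7] spin left 0.0 tilt [-0.01 -1.   -0.  ]
[[6, 9, 3], [11, 18, 5], [12, 29, 7], [13, 41, 8], [15, 53, 8], [16, 65, 7], [17, 75, 5]]
```

```bash
python3 -m handwheel '[[[-1,7,10,3,0],[-1,12,21,5,0],[-1,13,34,7,0],[-1,14,46,8,0],[-1,15,58,8,0]]]'
python3 -c "
from h import *
rows([6.6,6.8,7,7.2,7.4,7.6,7.8],cap=28)"
```

```text
time: 8.1
eef_pos: [611.2, 156.3, 233.0]
ee_rot: [-1.571, 0.082, -0.074]
contact_force: [0.2, -4.5, -3.0]
finger_gap: 85.6
t 8.1 pos [611. 156. 233.] F [ 0.2 -4.5 -3. ] spin left 0.0 tilt [-0.01 -1.   -0.  ]
[[2, 6, -1], [3, 17, -3], [-2, 27, -6], [-9, 36, -10], [-18, 43, -14], [-28, 49, -19], [-38, 51, -24]]
```

```bash
python3 -m handwheel '[[[-1,2,10,-2,0],[-1,1,21,-4,0],[-1,-3,29,-7,0],[-1,-11,38,-11,0],[-1,-20,45,-15,0]]]'
python3 -c "
from h import *
rows([7.6,7.8,8,8.2,8.4,8.6,8.8],cap=28)"
```

```text
time: 8.72
eef_pos: [590.7, 202.7, 217.8]
ee_rot: [-1.57, 0.081, -0.073]
contact_force: [2.1, 0.8, 2.0]
finger_gap: 85.4
t 8.72 pos [591. 203. 218.] F [2.1 0.8 2. ] spin left -0.001 tilt [-0. -1. -0.]
[[-7, 2, -4], [-17, 5, -9], [-28, 6, -14], [-39, 4, -19], [-49, 0, -23], [-59, -7, -27], [-67, -15, -31]]
```

```bash
python3 -m handwheel '[[[-1,-11,4,-6,0],[-1,-24,5,-12,0],[-1,-37,4,-18,0],[-1,-49,0,-23,0],[-1,-59,-7,-27,0]]]'
python3 -c "
from h import *
rows([8.7,8.8,8.9,9,9.1,9.2,9.3,9.4])"
```

```text
time: 9.35
eef_pos: [529.8, 196.4, 189.8]
ee_rot: [-1.569, 0.081, -0.071]
contact_force: [2.9, 2.8, -1.7]
finger_gap: 85.2
t 9.35 pos [530. 196. 190.] F [ 2.9  2.8 -1.7] spin left -0.002 tilt [-0.01 -1.   -0.  ]
[[-2, -4, -1], [-6, -9, -3], [-9, -13, -4], [-12, -19, -5], [-15, -24, -6], [-17, -29, -7], [-18, -35, -7], [-19, -41, -7]]
```

```bash
python3 -m handwheel '[[[-1,-4,-6,-2,0],[-1,-8,-11,-3,0],[-1,-11,-16,-5,0],[-1,-13,-21,-5,0],[-1,-15,-25,-6,0]]]'
python3 -m handwheel '[[[-1,-1,-4,-1,0],[-1,-2,-8,-1,0],[-1,-2,-8,-1,0]]]'
python3 -c "
from h import *
rows([9.2,9.3,9.4,9.5])"
```

```text
time: 9.98
eef_pos: [515.4, 173.0, 184.0]
ee_rot: [-1.566, 0.079, -0.071]
contact_force: [2.6, 10.1, -0.3]
finger_gap: 85.9
time: 10.35
eef_pos: [515.1, 172.6, 183.9]
ee_rot: [-1.556, 0.07, -0.07]
contact_force: [5.8, 16.7, -3.5]
finger_gap: 85.5
t 10.35 pos [515. 173. 184.] F [ 5.8 16.7 -3.5] spin left -0.01 tilt [-0.   -1.    0.01]
[[-2, -6, -1], [-4, -11, -1], [-5, -17, -1], [-5, -23, -1]]
```

It is stuck and the force rises to 17 N, so this is the stop. One firmer nudge, then a look.

```bash
python3 -m handwheel '[[[-1,0,-6,0,0],[-1,0,-12,0,0],[-1,0,-12,0,0]]]'
python3 - <<'E'
from h import *
rows([9.2])
T=cams.camera("top")["pixels"][85:205,170:250];S=cams.camera("scene")["pixels"][130:300,180:300]
o=np.zeros((600,800,3),np.uint8); o[:,:400]=cv2.resize(T,(400,600),interpolation=2);o[:567,400:]=cv2.resize(S,(400,567),interpolation=2); cv2.imwrite("pics/c5.png",o)
E
```

```text
time: 10.72
eef_pos: [519.1, 171.1, 185.8]
ee_rot: [-1.543, 0.054, -0.071]
contact_force: [10.2, 19.8, -4.1]
finger_gap: 85.3
t 10.72 pos [519. 171. 186.] F [10.2 19.8 -4.1] spin left -0.019 tilt [ 0.01 -1.    0.03]
[[-6, -4, -3]]
```

View pics/c5.png

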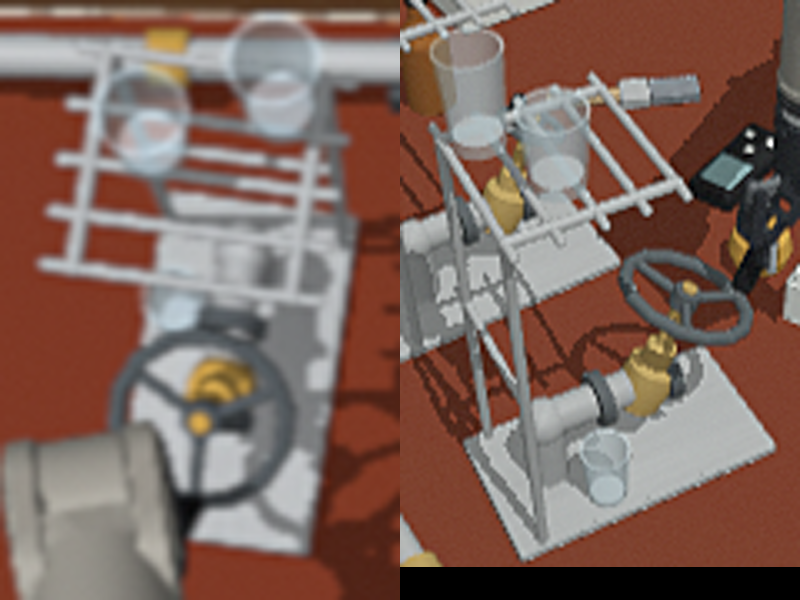

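The spoke carrying the handle points to the front, which matches the stop, and the finger met 20 N. Now I'll back off, lift over the spinner and come down on its other side.

```bash
python3 -m handwheel '[[[-1,-4,10,0,0.02],[-1,-4,10,30,0.02],[-1,-4,10,65,0.02],[-1,-4,10,65,0.02]]]'
python3 -c "
from h import *
rows([3.9,3.7,3.5])"
```

```text
time: 11.32
eef_pos: [517.1, 179.1, 253.3]
ee_rot: [-1.543, 0.036, -0.061]
contact_force: [-0.3, -0.1, -1.4]
finger_gap: 85.2
t 11.32 pos [517. 179. 253.] F [-0.3 -0.1 -1.4] spin left -0.036 tilt [ 0.01 -1.    0.03]
[[4, -68, -64], [-2, -58, -67], [-6, -47, -69]]
```

```bash
python3 -m handwheel '[[[-1,2,-35,0,-0.03],[-1,4,-70,0,-0.03],[-1,4,-70,-32,-0.03],[-1,4,-70,-62,-0.03],[-1,4,-70,-62,-0.03]]]'
python3 -c "
from h import *
rows([3.7,3.5,3.3,3.1,2.9,2.7,2.5,2.3,2.1])"
```

```text
time: 11.95
eef_pos: [518.3, 106.2, 188.4]
ee_rot: [-1.547, 0.068, -0.082]
contact_force: [0.0, -0.1, 0.2]
finger_gap: 85.7
t 11.95 pos [518. 106. 188.] F [ 0.  -0.1  0.2] spin left -0.003 tilt [ 0.01 -1.    0.02]
[[-3, 15, -2], [-7, 26, -4], [-8, 38, -6], [-8, 50, -6], [-5, 62, -5], [0, 73, -4], [6, 82, -1], [14, 90, 2], [24, 97, 7]]
```

```bash
python3 -m handwheel '[[[-1,-4,14,-2,0],[-1,-8,26,-4,0],[-1,-9,38,-6,0],[-1,-8,50,-6,0],[-1,-5,62,-5,0]]]'
python3 -c "
from h import *
rows([2.9,2.7,2.5,2.3,2.1])"
```

```text
time: 12.58
eef_pos: [512.7, 168.8, 183.3]
ee_rot: [-1.547, 0.069, -0.081]
contact_force: [-3.1, -3.4, 0.4]
finger_gap: 85.6
t 12.57 pos [513. 169. 183.] F [-3.1 -3.4  0.4] spin left -0.003 tilt [ 0.01 -1.    0.02]
[[0, -1, 0], [5, 10, 2], [12, 20, 4], [20, 28, 8], [29, 34, 12]]
```

```bash
python3 -m handwheel '[[[-1,5,9,2,0],[-1,11,18,4,0],[-1,19,26,8,0],[-1,23,30,10,0]]]'
python3 - <<'E'
from h import *
rows([2.1,2.0])
T=cams.camera("top")["pixels"][85:205,170:250];S=cams.camera("scene")["pixels"][130:300,180:300]
o=np.zeros((600,800,3),np.uint8); o[:,:400]=cv2.resize(T,(400,600),interpolation=2);o[:567,400:]=cv2.resize(S,(400,567),interpolation=2); cv2.imwrite("pics/c6.png",o)
E
```

```text
time: 13.08
eef_pos: [535.5, 200.6, 192.8]
ee_rot: [-1.547, 0.069, -0.078]
contact_force: [-2.6, -0.7, -2.0]
finger_gap: 85.2
t 13.07 pos [535. 201. 193.] F [-2.6 -0.7 -2. ] spin left -0.005 tilt [ 0.01 -1.    0.02]
[[7, 2, 2], [12, 4, 4]]
```

View pics/c6.png

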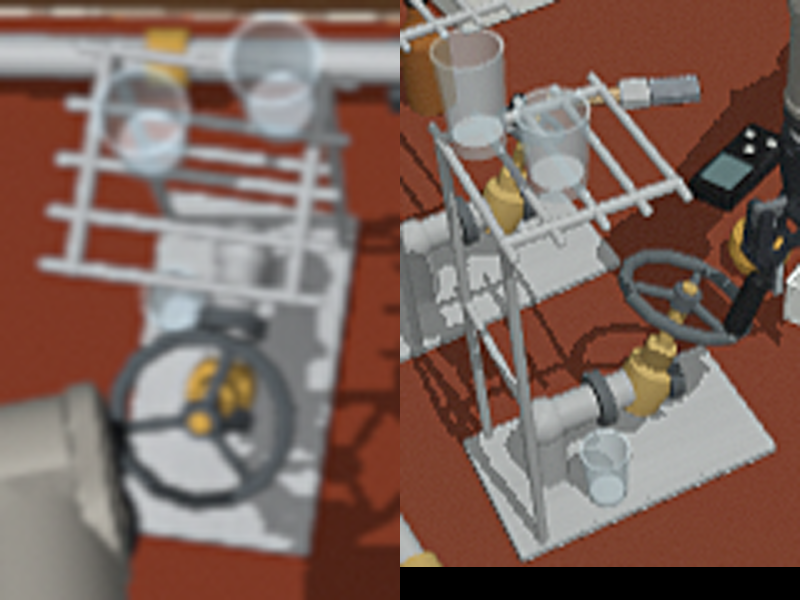

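The handle spoke now points left, to about (125,430) in the crop. I'll convert that to an angle.

Run:
```python
from h import *
T=cams.camera("top"); f=lambda q:(np.array(q)-[170,85])*5
for th in(3.14,1.3,1.4,1.5,1.6,1.7,1.8,1.9,2,1.57-4.19,1.57-2.09,1.8-2.09,1.8-4.19):
    a,b=f(proj(T,handle(P,th,0))),f(proj(T,handle(P,th,0,0))); print(round(th,2),a.round(),b.round(),np.degrees(np.arctan2(*(a-b)[::-1])).round(1))
```

```text
3.14 [192. 500.] [199. 417.] 94.8
1.3 [119. 386.] [199. 417.] -158.4
1.4 [117. 393.] [199. 417.] -163.9
1.5 [115. 402.] [199. 417.] -169.4
1.6 [114. 410.] [199. 417.] -175.0
1.7 [114. 418.] [199. 417.] 179.4
1.8 [115. 427.] [199. 417.] 173.8
1.9 [117. 435.] [199. 417.] 168.1
2 [119. 443.] [199. 417.] 162.3
-2.62 [236. 494.] [199. 417.] 64.7
-0.52 [248. 350.] [199. 417.] -54.3
-0.29 [231. 340.] [199. 417.] -68.1
-2.39 [252. 484.] [199. 417.] 51.8
```

The wheel angle is about 1.8, so it is about 1.36 rad back from the stop. I'll add about 0.17 rad, then back off, lift and retreat.

```bash
python3 -m handwheel '[[[-1,5,1,2,0],[-1,10,3,4,0],[-1,10,3,4,0]]]'
python3 -m handwheel '[[[-1,-12,0,0,0],[-1,-20,0,0,0],[-1,-30,0,40,0],[-1,-60,0,100,0],[-1,-90,0,120,0]]]'
python3 -m handwheel '[[[-1,-40,40,0,0],[-1,-80,80,0,0],[-1,-80,80,0,0],[-1,-80,80,0,0]]]'
python3 - <<'E'
from h import *
print(robot.sense())
T=cams.camera("top")["pixels"];S=cams.camera("scene")["pixels"]
o=np.zeros((600,800,3),np.uint8); o[:,:400]=cv2.resize(T[85:205,170:250],(400,600),interpolation=2);o[:300,400:]=cv2.resize(S,(400,300),interpolation=3);o[300:,400:]=cv2.resize(T,(400,300),interpolation=3); cv2.imwrite("pics/c7.png",o)
E
```

```text
time: 13.6
eef_pos: [547.0, 203.7, 197.8]
ee_rot: [-1.546, 0.065, -0.081]
contact_force: [-1.7, -0.3, 0.2]
finger_gap: 85.1
time: 14.22
eef_pos: [457.9, 203.9, 321.1]
ee_rot: [-1.542, 0.062, -0.086]
contact_force: [0.2, -0.0, -0.2]
finger_gap: 85.7
time: 14.72
eef_pos: [378.2, 283.4, 321.3]
ee_rot: [-1.541, 0.061, -0.087]
contact_force: [0.3, 0.5, -0.1]
finger_gap: 85.7
{'time': 14.725, 'joints': array([-1.22523271e+00, -1.56260866e-02,  4.94398404e-01,  1.83901959e+00,
       -9.96585175e-04,  1.28479751e+00, -8.25257716e-01]), 'qvel': array([ 0.0223988 ,  0.00928126,  0.02620072, -0.00542011, -0.00175551,
        0.00302945, -0.00187211]), 'effort': array([-1.04620289e+00, -2.12219721e+01, -1.16718192e+00, -2.64331216e+01,
       -1.48468134e-01, -1.34177757e-01, -3.95140378e-03]), 'eef_pos': array([378.20772048, 283.36475224, 321.30008936]), 'ee_rot': array([-1.54137605,  0.06114837, -0.08709979]), 'contact_force': array([ 0.25392002,  0.53143348, -0.07013491]), 'wrist_torque': array([-0.04186005, -0.02697352,  0.01159386]), 'finger_gap': 85.73519146262092}
```

View pics/c7.png

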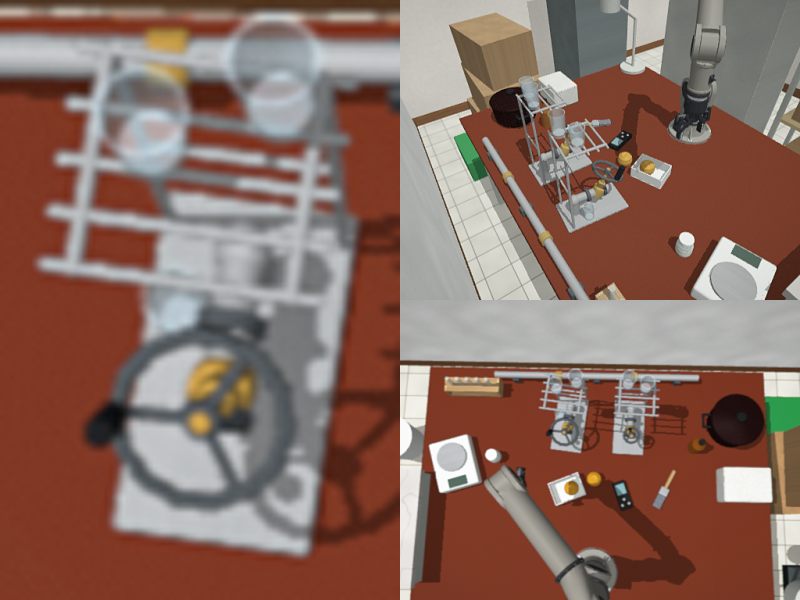

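The handle spoke now points at about (114,413), roughly 1.6 rad, which is a quarter turn from the stop. The other things are in place and the arm is clear.

```bash
python3 -c "
from cell import robot
print(robot.sign_off())"
```

```text
the job is handed in; nothing more can be done
None
```

I opened the larger valve to its stop, turned it back about a quarter turn, let go, and handed the job in at about 15 s of the 69 s allowed.

- **Method:** the moves can't tilt the tool, and a vertical grip would have hit the rack. So I left the gripper open and pushed the handle round about 1.75 turns anticlockwise with the far finger, keeping the gripper body in front of the rack's front bar. For the turn back, I lifted the finger over the handle and pushed from its other side.
- **Stop:** the finger stopped moving as the force rose to about 20 N, against 3–6 N while cranking. The handle's spoke pointed to the front, as it should at the stop.
- **Final position:** the last picture puts the wheel at about 1.6 rad past the top position. That is about 1.5–1.6 rad back from the stop, and 1.57 was wanted.
- **Other things:** the arm is clear and the force reads about zero. The smaller wheel and the loose things look unmoved in the last picture, but I judged that by eye and did not measure it.
- **Small disagreements:** the first position fit was off by up to 3 pixels at the hub, and the firm push at the stop left the tool leaning about 0.03 rad. Neither affected the result.

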